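# Unlock and open the sealed equipment case

### The job

Open the locked equipment case on the dining table: lift the hinged tab away from the locking cap until the tab is folded right over to its stop, unscrew the captive cap beneath it (anticlockwise) until it stops, then raise the lid until it rests on its stop, without letting it slam or fall. Leave tab, cap and lid open, and do not disturb the notebook, phone and mug.

Things in the scene. Friction and masses are not known exactly. Their poses are not given: they have to be found in the camera images.
- case: Grey hard case, fixed, 340 mm wide (y), 132 mm high, x from -110 (front, faces the robot) to +100 mm. Origin on its underside, mid-width; z up. Front wall 65 mm high, then a panel rising 55 mm over 100 mm of x (0.50 rad) up to the lid (back 110 mm). Panel normal, case frame: (-0.479,0,0.878); up-slope (0.878,0,0.479). Cap square on mid-panel, 75 mm right (-y) of middle; lid bar at left (+y).
- tab (a joint): Angle (rad) of the black hinged tab: 0 flat over the cap, grows as its free left edge is lifted and swung over to the right (-y); stop at 2.2. A stiff hinge (0.05 N m): stays where it is left. Starts anywhere from 0 to 0.3.
- tab_bar (a point): Middle of the tab's pull bar: round, black, 10 mm thick, along the up-slope direction at the tab's free left edge, 52 mm clear between its end arms, 37 mm gap to the plate (70 up-slope x 78 x 4 mm). Shut: 34 mm out from the panel, 74 mm left of the cap's axis. Axes are the tab's: x up-slope, y from hinge to bar, z out of the plate.
- tab_hinge (a point): Point on the tab's hinge axis, 122 mm from the middle of its bar. The axis runs up-slope, 48 mm right (-y) of the cap's axis, 34 mm out from the panel; the tab opens right-handedly about the up-slope direction. Two lugs (8 mm thick, 12 mm wide, 40 mm tall) carry it 40 mm up and down the slope from this point. Axes are the case's.
- cap (a joint): Turn (rad) of the captive screw cap: 0 tight, grows anticlockwise seen from outside; stop at 3.0, fully unscrewed. Starts anywhere from 0 to 0.5. Drag about 0.2 N m. It never comes off; while turned less than about 2.1 a toe under the panel holds the lid shut.
- cap_top (a point): Centre of the cap's outer face. Round ribbed black cap, diameter 48 mm, gripping height 24 mm; its face is 26 mm out from the panel at turn 0 and rises 2.5 mm per rad of unscrewing. A raised grey pointer on the face points up the slope at turn 0. Axes: z out along the cap's axis, x the pointer's direction.
- lid (a joint): Angle (rad) of the case's lid: 0 shut, grows as its front edge is raised; stop at 1.65, just past upright, where it rests by itself. Loosely hinged: falls shut if let go before about 1.5. Lid weighs about 0.5 kg.
- lid_bar (a point): Middle of the lid's lifting bar: round, steel, 12 mm thick, along the case's y, 88 mm clear between its end arms. Shut: 33 mm in front of the lid's front edge (12 mm thick), 25 mm above the lid's underside, 44 mm above the panel. Axes are the lid's: y along the bar; x, z as the case's when shut.
- lid_hinge (a point): Point on the lid's hinge axis abreast of the bar's middle: 145 mm behind and 25 mm below it when shut. The lid opens right-handedly about the case's y axis. Axes are the case's.
- notebook: Bystander: black notebook 150 x 100 x 16 mm, origin under its centre.
- phone: Bystander: phone lying flat, 150 x 72 x 10 mm, origin under its centre.
- mug: Bystander: white mug, 82 mm across, 95 mm tall, origin under its centre.

How it is judged:
By the outcome, as a careful person would: the job done as asked, in the order asked, and still so for the second after the job is handed in, with the robot touching nothing.
It also fails if it takes over 72 s, if anything falls off the work surface, if the arm or the gripper's body presses on something with over 40 N, if the wrist force passes 120 N, or if a joint passes its speed limit or range.

### The arm

A 6-joint arm with a two-finger parallel gripper is mounted at the origin on the work surface. World frame = base frame: x ahead of the robot, y to its left, z up, the work surface at z = 0. Lengths are in m, angles in rad, forces in N, time in s.
With the tool pointing down it reaches from about 0.3 to 0.75 m from the base axis. Payload 8.5 kg.
Tool frame: the origin (TCP) lies on the mounting face of the last link; the fingertips stand 173 mm ahead of it and the grasp point (between the pads) lies 155 mm ahead of it; z points along the fingers, y is the line along which they close (so a half turn about z gives the same grasp; the last joint's range is limited). The gripper opens to 85 mm and grips with 20 to 120 N. Pads are 22 mm wide; open, the fingers measure 114 mm over their backs; the gripper's body (76 mm by 85 mm) begins 54 mm behind the grasp point. The pads swing forward as they close: fully open they stand 13 mm farther back than shut.
Start: joints at [0.997, 0.381, 1.297, -0, 1.464, -0.215], TCP at [0.193, 0.515, 0.405] pointing down, gripper open.
Joint ranges: [-3.11, 3.11], [-0.89, 2.33], [0.22, 2.48], [-1.42, 4.56], [0.17, 2.85], [-2.88, 2.88]. Speed limits (rad/s): [2.39, 2.39, 3.14, 3.14, 3.14, 3.14].

### API

Orientations are given as a unit quaternion [x, y, z, w].
In Python, from workcell import r gives the robot as it stands. The module is installed in compiled form; this text tells all that it offers.
- The arm moves only by the tool drive_tool, never from a script. Its argument "targets" is a list of rows, each a list of 5 numbers: the shift along the tool's x, y, z in mm, then the turn about the tool's z in degrees, then the finger opening in mm, from 0 to 85.4. In form: [[x, y, z, yaw, hand], ...]. A call has 1 to 5 rows; each row is the pose to reach, as a shift and turn from the pose commanded when the call began, along the tool's axes at that moment; what a row does not reach only later rows make up. A row lasts 1/10 s, in which the tool goes at most 50 mm and 8.59 degrees, less where a joint would pass 70% of its speed; a pose out of reach is approached as far as the arm can. A call with a gripper value outside its range is refused whole. The fingers move at their own pace and stop on an object; "newtons" is the grip in N (left out, the last holds). Time passes only in rows, so rows that repeat a pose let the fingers close. It gives the time, the measured TCP pose, the force, the opening and the grip force at its end, in the units of the state.
- r.sense(): the state, without advancing time (a new reading comes with each control period).
- r.camera(name): name is "scene" or "top" or "wrist"; returns a dict with "pixels" (480x640x3 uint8, red, green, blue), "range_z" (480x640 float32, m along the optical axis (not along the pixel's ray), 0 where there is no reading), "camera_matrix" (3x3 intrinsics, pixels), "R" (3x3) and "t" (3): a world point X has camera coordinates R X + t; the wrist camera has in their place "hand_eye" (4x4, takes a point from camera to tool coordinates, whose origin is the TCP and whose axes are the flange's). Camera axes: x right, y down, z forward; pixel columns grow to the right and rows downward; lengths in m; the calibration is good to about 2 mm. The wrist camera is an equidistant fisheye: a pixel r from the principal point sees the ray r / f radians off the axis. A picture is of the moment at which its call begins: read the wrist's pose just before it.
- r.finish_job(): hands the job in; it is judged then, once.
Trained networks look in a picture, given as the dict that the camera call returned (one of the last four; its "shot" number tells which), for a name from the list of things; names that differ only in an ending like _2 or _b are one class to them, and where a whole thing is asked for, a point or a joint stands for the part that bears it (a point fixed in the world has none). Each returns a list of dicts, best first, with "confidence" (0 to 1); they miss things now and then, are a little off and sometimes report something else, mostly with a low value. They report only what shows in the picture. A call takes as long as a camera call.
- r.cut_out(name, picture): "mask" (480x640 bool, what is visible of it) and "location" ([column, row] in pixels, amid what is visible of it).
- r.pinpoint(name, picture): "location" ([column, row] in pixels: a listed point, or the origin of a listed thing).
The state is a dict: "time_s": time; "joint_positions": joint angles; "joint_vel": joint speeds; "joint_torque": joint torques, N m; "tool_pos": TCP position; "ee_rot": TCP orientation; "wrist_force": force on the tool from outside, world axes, zero at the start; "wrist_torque": the same for the moment, N m; "finger_gap": finger opening in m; "grasp_force": force on a finger pad.
Only numpy, scipy, OpenCV 4.12 (cv2) and the standard library are available. Lean on these libraries where they do the work, as an engineer would, in place of code of your own. Each camera call takes 0.05 s, during which the arm holds its last target. There are 200 camera calls.

## Working session

There is one attempt and no reset: what is moved stays moved. The work goes in short steps, Python scripts to look and compute and a tool call to move; the robot and the scene stay as the last step left them, time stands still between calls to the robot, and variables do not carry over. Pictures are saved under pics/ and viewed, at most 10 in all, crops included, and the job is handed in when it is done.

Besides the shell and the picture viewer there is one more tool, called after "Call:" as name(argument=value, ...) on one line, values as JSON. drive_tool: Moves the arm, as the interface text tells. Its arguments: {"type":"object","properties":{"targets":{"type":"array"},"newtons":{"type":"number"}},"required":["targets"]}

```bash
mkdir -p pics; ls
cat > h.py <<'E'
import numpy as np, cv2
from workcell import r
from scipy.spatial.transform import Rotation as Ro
def backproj(c,u,v,win=2,z=None):
    K=c["camera_matrix"]
    if z is None:
        p=c["range_z"][int(v)-win:int(v)+win+1,int(u)-win:int(u)+win+1]; p=p[p>0]; z=np.median(p) if len(p) else np.nan
    X=np.array([(u-K[0,2])/K[0,0]*z,(v-K[1,2])/K[1,1]*z,z])
    return c["R"].T@(X-c["t"])
E
python3 - <<'E'
from h import *
s=r.sense(); print({k:np.round(v,3) for k,v in s.items()})
for n in ("scene","top"):
    c=r.camera(n); cv2.imwrite(f"pics/{n}0.png",c["pixels"][...,::-1])
    print(n,"cam pos",np.round(-c["R"].T@c["t"],3))
    for k in ("case","tab_bar","tab_hinge","cap_top","lid_bar","lid_hinge","notebook","phone","mug"):
        d=r.pinpoint(k,c)
        for e in d[:1]:
            u,v=e["location"]; print(k,round(e["confidence"],2),np.round([u,v]),np.round(backproj(c,u,v),3))
E
```

```text
pics
{'time_s': np.float64(0.0), 'joint_positions': array([ 0.997,  0.381,  1.298,  0.   ,  1.464, -0.215]), 'joint_vel': array([-0.001, -0.   ,  0.   , -0.001, -0.   , -0.   ]), 'joint_torque': array([-1.0000e-03, -4.4847e+01, -2.3127e+01, -0.0000e+00,  5.0000e-03,
        0.0000e+00]), 'tool_pos': array([0.193, 0.515, 0.404]), 'ee_rot': array([ 0.178,  0.984, -0.001, -0.   ]), 'wrist_force': array([ 0.301, -0.548,  0.411]), 'wrist_torque': array([0.065, 0.053, 0.068]), 'grasp_force': np.float64(0.0), 'finger_gap': np.float64(0.085)}
scene cam pos [ 0.928 -0.583  1.12 ]
case 0.65 [318. 271.] [ 0.594 -0.079  0.132]
tab_bar 0.61 [291. 223.] [0.387 0.078 0.002]
tab_hinge 0.91 [264. 262.] [ 0.448 -0.114  0.085]
cap_top 0.58 [281. 248.] [ 0.482 -0.083  0.141]
lid_bar 0.57 [328. 208.] [0.476 0.136 0.076]
lid_hinge 0.59 [371. 245.] [0.658 0.063 0.131]
notebook 0.93 [378. 160.] [0.472 0.442 0.017]
phone 0.74 [232. 397.] [ 0.585 -0.417  0.012]
mug 0.64 [172. 363.] [ 0.449 -0.448  0.088]
top cam pos [0.338 0.028 1.183]
tab_bar 0.8 [324. 268.] [ 0.467 -0.016  0.084]
tab_hinge 0.72 [374. 266.] [ 0.464 -0.126  0.129]
lid_bar 0.87 [278. 245.] [0.511 0.087 0.15 ]
lid_hinge 0.61 [280. 182.] [0.663 0.084 0.126]
notebook 0.61 [132. 273.] [0.469 0.456 0.016]
phone 0.69 [479. 227.] [ 0.575 -0.418  0.011]
mug 0.56 [489. 290.] [ 0.407 -0.4    0.091]
```

View pics/scene0.png

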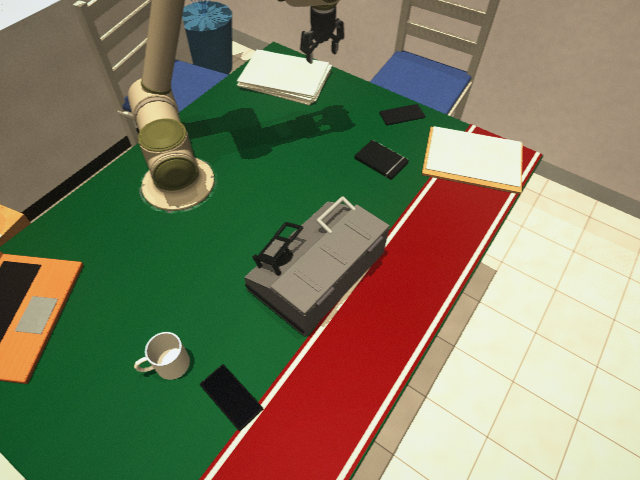

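View pics/top0.png

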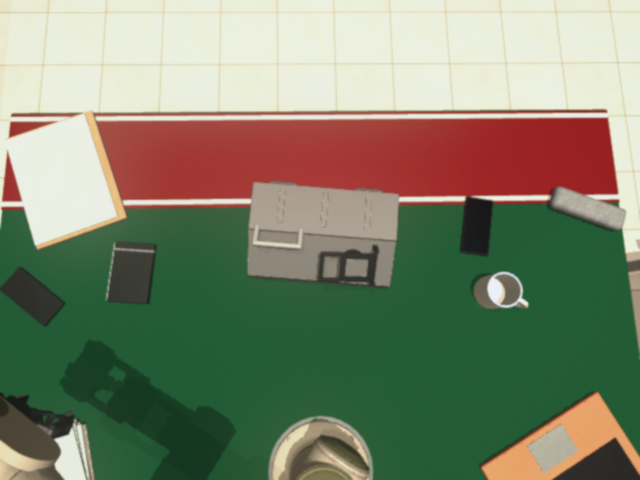

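```bash
cat >> h.py <<'E'
N=np.array([-.479,0,.878]);U=np.array([.878,0,.479]);Y=np.array([0,1.,0])
def model(p):
    x,y,yaw,th,tc,ly=p
    hinge=np.array([-.06,-.075,.0925])
    cap=hinge+N*(.026+.0025*tc); th0=hinge-.048*Y+.034*N
    M={"case":np.zeros(3),"cap_top":cap,"tab_hinge":th0,"tab_bar":th0+.122*(np.cos(th)*Y+np.sin(th)*N),
       "lid_bar":np.array([-.043,ly,.145]),"lid_hinge":np.array([.102,ly,.12])}
    R=Ro.from_euler('z',yaw).as_matrix()
    return {k:R@v+[x,y,0] for k,v in M.items()}
def proj(c,X):
    q=c["R"]@X+c["t"]; K=c["camera_matrix"]; return (K@q)[:2]/q[2]
E
python3 - <<'E'
from h import *
from scipy.optimize import least_squares
obs=[]
for n in ("scene","top"):
    c=r.camera(n)
    for k in ("case","tab_bar","tab_hinge","cap_top","lid_bar","lid_hinge"):
        for e in r.pinpoint(k,c)[:1]: obs.append((n,c,k,np.array(e["location"]),e["confidence"]))
    m=r.cut_out("case",c)
    if m:
        mk=m[0]["mask"]; v,u=np.nonzero(mk&(c["range_z"]>0)); K=c["camera_matrix"]; z=c["range_z"][v,u]
        P=(np.stack([(u-K[0,2])/K[0,0]*z,(v-K[1,2])/K[1,1]*z,z],1)-c["t"])@c["R"]
        T=P[abs(P[:,2]-.132)<.006]; (cx,cy),wh,a=cv2.minAreaRect((T[:,:2]*1000).astype(np.float32))
        print(n,"lid rect",len(T),np.round([cx,cy,*wh,a],1))
f=lambda p:np.concatenate([(proj(c,model(p)[k])-l)*conf for n,c,k,l,conf in obs])
s=least_squares(f,[.56,0,0,.1,.2,.085],loss="soft_l1",f_scale=1.5,bounds=([.4,-.2,-.6,0,0,0],[.8,.2,.6,.3,.5,.15]))
print(np.round(s.x,4))
M=model(s.x)
for n,c,k,l,conf in obs: print(n,k,round(conf,2),np.round(proj(c,M[k])-l,1))
for k in M: print(k,np.round(M[k],3))
E
```

```text
scene lid rect 5427 [547.8 -12.8 343.1 225.2  84. ]
top lid rect 7498 [544.6 -12.6 340.4 225.   84.6]
[ 0.5483 -0.0084 -0.0493  0.2329  0.5     0.0964]
scene case 0.42 [54.9  7.5]
scene tab_bar 0.74 [-0.4  1.3]
scene tab_hinge 0.88 [ 3.9 -4.7]
scene cap_top 0.55 [-1.2  1. ]
scene lid_bar 0.96 [2.4 2.8]
scene lid_hinge 0.65 [ 3.7 -2.3]
top case 0.88 [-0.4  0.1]
top tab_bar 0.66 [0.1 1.3]
top tab_hinge 0.7 [2.8 1.4]
top lid_bar 0.58 [0.8 0.7]
top lid_hinge 0.93 [0.5 3.4]
case [ 0.548 -0.008  0.   ]
cap_top [ 0.472 -0.08   0.116]
tab_hinge [ 0.466 -0.127  0.122]
tab_bar [ 0.458 -0.008  0.147]
lid_bar [0.51  0.09  0.145]
lid_hinge [0.655 0.083 0.12 ]
```

```bash
cat >> h.py <<'E'
def plan(pts,ydeg):
    """grasp points (world, m) and tool-y heading (deg, mod 180) -> rows x y z yaw"""
    s=r.sense(); R=Ro.from_quat(s["ee_rot"]).as_matrix(); t=s["tool_pos"]
    h=np.degrees(np.arctan2(R[1,1],R[0,1])); d=(ydeg-h+90)%180-90
    g=t+.155*R[:,2]
    print("t",round(float(s["time_s"]),2),"grasp",np.round(g*1e3,1),"heading",round(h,1),"yaw",round(-d,1),"F",np.round(s["wrist_force"],1),"gap",np.round(s["finger_gap"]*1e3,1),"j",np.round(s["joint_positions"],2))
    for p in pts: print(np.round(R.T@(np.array(p)-g)*1e3,1))
E
python3 - <<'E'
from h import *
plan([[.458,-.008,.25],[.440,-.03,.25]],86)
E
```

```text
t 1.8 grasp [193.1 515.  249.7] heading 69.4 yaw -16.6 F [-0.4 -0.4  0.4] gap 85.3 j [ 1.    0.38  1.3  -0.    1.46 -0.22]
[-4.317e+02 -3.967e+02 -3.000e-01]
[-4.225e+02 -4.236e+02 -3.000e-01]
```

Call:
drive_tool(targets=[[-430,-397,0,-17,60],[-430,-397,0,-17,60],[-430,-397,0,-17,60],[-430,-397,0,-17,60],[-430,-397,0,-17,60]])

```text
time_s: 2.3
tool_pos: [0.3026, 0.2971, 0.405]
ee_rot: [0.031, 1.0, 0.0, 0.0]
wrist_force: [0.9, 0.5, 0.2]
finger_gap: 0.06
grasp_force: 0.0
```

Run:
```python
from h import *
plan([[.458,-.008,.25]],86)
```

```text
t 2.3 grasp [302.7 297.2 250. ] heading 86.5 yaw 0.5 F [0.9 0.5 0.2] gap 60.0 j [ 0.5   0.16  1.62 -0.    1.37 -1.01]
[-173.8 -295.1   -0. ]
```

Call:
drive_tool(targets=[[-174,-295,0,0,60],[-174,-295,0,0,60],[-174,-295,0,0,60],[-174,-295,0,0,60],[-174,-295,0,0,60]])

```text
time_s: 2.8
tool_pos: [0.4161, 0.074, 0.4051]
ee_rot: [0.031, 1.0, 0.0, 0.0]
wrist_force: [1.2, 1.1, 1.7]
finger_gap: 0.0599
grasp_force: 0.0
```

Call:
drive_tool(targets=[[-22,-36,0,0,60],[-22,-36,0,0,60],[-22,-36,0,0,60]])

```text
time_s: 3.1
tool_pos: [0.4356, 0.0382, 0.4046]
ee_rot: [0.032, 0.999, 0.0, -0.0]
wrist_force: [-0.8, 0.4, -0.8]
finger_gap: 0.0599
grasp_force: 0.0
```

```bash
cat >> h.py <<'E'
def wray(c,u,v):
    K=c["camera_matrix"]; a=(u-K[0,2])/K[0,0]; b=(v-K[1,2])/K[1,1]; q=np.hypot(a,b)
    return np.array([a/q*np.tan(q),b/q*np.tan(q),1.]) if q>1e-9 else np.array([0,0,1.])
def wlook():
    s=r.sense(); c=r.camera("wrist"); R=Ro.from_quat(s["ee_rot"]).as_matrix(); c["T"]=np.eye(4); c["T"][:3,:3]=R; c["T"][:3,3]=s["tool_pos"]; c["T"]=c["T"]@c["hand_eye"]; return c
def wpt(c,u,v,win=2,z=None):
    if z is None:
        p=c["range_z"][int(v)-win:int(v)+win+1,int(u)-win:int(u)+win+1]; p=p[p>0]; z=np.min(p) if len(p) else np.nan
    return (c["T"]@np.append(wray(c,u,v)*z,1))[:3]
def wproj(c,X):
    q=np.linalg.inv(c["T"])@np.append(X,1); n=np.hypot(q[0],q[1]); th=np.arctan2(n,q[2]); K=c["camera_matrix"]
    return np.array([K[0,2]+K[0,0]*th*q[0]/n,K[1,2]+K[1,1]*th*q[1]/n])
E
python3 - <<'E'
from h import *
plan([[.458,-.008,.25]],86)
c=wlook(); cv2.imwrite("pics/w1.png",c["pixels"][...,::-1])
print("cam at",np.round(c["T"][:3,3],3))
for k in ("tab_bar","tab_hinge","cap_top","lid_bar","lid_hinge"):
    for e in r.pinpoint(k,c)[:1]:
        u,v=e["location"]; print(k,round(e["confidence"],2),np.round([u,v]),np.round(wpt(c,u,v),3))
P=dict(model([.5483,-.0084,-.0493,.233,.3,.0964]))
for k in P: print(k,np.round(wproj(c,P[k])))
E
```

```text
t 3.1 grasp [435.5  38.2 249.6] heading 86.3 yaw 0.3 F [-0.8  0.4 -0.8] gap 59.9 j [-0.18  0.18  1.59  0.    1.37 -1.69]
[-25.4 -44.7  -0.4]
cam at [0.358 0.043 0.374]
tab_bar 0.78 [260. 285.] [ 0.463 -0.003  0.145]
tab_hinge 0.83 [121. 278.] [ 0.461 -0.122  0.127]
lid_bar 0.72 [396. 340.] [0.437 0.068 0.259]
case [283. 300.]
cap_top [174. 284.]
tab_hinge [120. 282.]
tab_bar [251. 281.]
lid_bar [394. 335.]
lid_hinge [376. 440.]
```

View pics/w1.png

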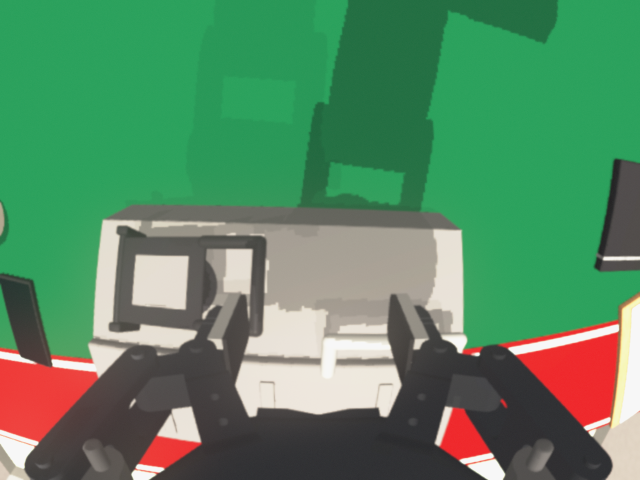

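Call:
drive_tool(targets=[[-27,-43,0,0,36],[-27,-43,0,0,36],[-27,-43,0,0,36],[-27,-43,40,0,36],[-27,-43,60,0,36]])

```text
time_s: 3.9
tool_pos: [0.4587, -0.0047, 0.3431]
ee_rot: [0.031, 1.0, 0.0, -0.001]
wrist_force: [0.1, -0.2, -0.1]
finger_gap: 0.0367
grasp_force: 0.0
```

Run:
```python
from h import *
plan([[.460,-.006,.142]],86)
c=wlook(); cv2.imwrite("pics/w2.png",c["pixels"][...,::-1])
for k in ("tab_bar","tab_hinge","cap_top","lid_bar"):
    for e in r.pinpoint(k,c)[:1]:
        u,v=e["location"]; print(k,round(e["confidence"],2),np.round([u,v]),np.round(wpt(c,u,v),3))
```

```text
t 3.9 grasp [458.4  -4.6 188.1] heading 86.5 yaw 0.5 F [ 0.1 -0.2 -0.1] gap 36.7 j [-0.27  0.28  1.64  0.    1.22 -1.78]
[-1.8 -1.4 46. ]
tab_bar 0.62 [318. 292.] [ 0.463 -0.004  0.145]
tab_hinge 0.73 [122. 284.] [ 0.462 -0.123  0.127]
lid_bar 0.57 [482. 356.] [0.448 0.046 0.227]
```

View pics/w2.png

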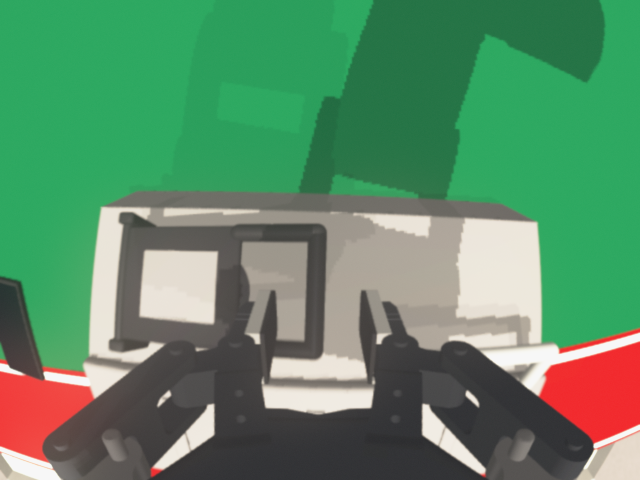

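Call:
drive_tool(targets=[[-3,0,40,0,36],[-3,0,46,0,36],[-3,0,46,0,36],[-3,0,46,0,0],[-3,0,46,0,0]], newtons=25)

```text
time_s: 4.65
tool_pos: [0.4629, -0.0061, 0.3002]
ee_rot: [0.031, 1.0, -0.0, 0.001]
wrist_force: [0.3, -1.8, 0.8]
finger_gap: 0.0093
grasp_force: 24.6
```

Call:
drive_tool(targets=[[0,0,0,0,0],[0,0,0,0,0]])

```text
time_s: 4.85
tool_pos: [0.463, -0.0061, 0.2997]
ee_rot: [0.031, 1.0, -0.0, 0.001]
wrist_force: [2.4, -0.2, 2.7]
finger_gap: 0.0088
grasp_force: 24.3
```

```bash
cat >> h.py <<'E'
def arc(H,yaw,a0,angles):
    """bar points on the tab arc relative to the bar at angle a0"""
    Rz=Ro.from_euler('z',yaw).as_matrix(); f=lambda a:.122*(np.cos(a)*Y+np.sin(a)*N)
    return [Rz@(f(a)-f(a0)) for a in angles]
E
python3 - <<'E'
from h import *
s=r.sense(); R=Ro.from_quat(s["ee_rot"]).as_matrix(); g=s["tool_pos"]+.155*R[:,2]
H=np.array([.461,-.123,.123]); d=g-H; yaw=-.07
n=Ro.from_euler('z',yaw).as_matrix()@N; y=Ro.from_euler('z',yaw).as_matrix()@Y
print("bar angle est",np.arctan2(d@n,d@y),"len",np.hypot(d@n,d@y))
a0=.17
A=np.arange(.3,2.25,.2)
plan([g+v for v in arc(H,yaw,a0,A)],86); print(np.round(A,2))
E
```

```text
bar angle est 0.18429308980929415 len 0.11876235337511624
t 4.85 grasp [463.5  -6.1 144.7] heading 86.4 yaw 0.4 F [ 2.4 -0.2  2.7] gap 8.8 j [-0.27  0.35  1.7   0.    1.09 -1.78]
[  7.4  -3.6 -13.6]
[ 18.1 -13.  -33.3]
[ 27.8 -26.7 -51. ]
[ 36.  -44.1 -65.9]
[ 42.5 -64.6 -77.5]
[ 46.8 -87.3 -85.2]
[  49.  -111.3  -88.9]
[  48.8 -135.6  -88.2]
[  46.4 -159.4  -83.4]
[  41.7 -181.5  -74.4]
[0.3 0.5 0.7 0.9 1.1 1.3 1.5 1.7 1.9 2.1]
```

Call:
drive_tool(targets=[[7,-3,-14,0,0],[18,-13,-33,0,0],[28,-27,-51,0,0],[36,-44,-66,0,0],[42,-65,-78,0,0]])

```text
time_s: 5.35
tool_pos: [0.4152, -0.067, 0.3782]
ee_rot: [0.03, 1.0, 0.002, -0.001]
wrist_force: [-5.6, 4.8, 2.0]
finger_gap: 0.009
grasp_force: 25.3
```

```bash
cat > arc.py <<'E'
from h import *
import sys
H=np.array([.461,-.123,.123]); yaw=-.07
s=r.sense(); R=Ro.from_quat(s["ee_rot"]).as_matrix(); g=s["tool_pos"]+.155*R[:,2]; d=g-H
B=Ro.from_euler('z',yaw).as_matrix(); a=np.arctan2(d@(B@N),d@(B@Y)); print("angle",a,"len",np.hypot(d@(B@N),d@(B@Y)),"along",d@(B@U))
A=[float(x) for x in sys.argv[1:]]
plan([g+v for v in arc(H,yaw,a,A)],86)
E
python3 arc.py 1.3 1.5 1.7 1.9 2.1
```

```text
angle 1.1257626781771246 len 0.12404827022641313 along 0.004103742579849314
t 5.35 grasp [414.8 -66.2 223.2] heading 86.5 yaw 0.5 F [-5.6  4.8  2. ] gap 9.0 j [-0.44  0.18  1.67  0.    1.29 -1.95]
[  3.8 -19.8  -6.6]
[  6.  -43.8 -10.4]
[  5.9 -68.1  -9.8]
[  3.4 -91.9  -5.1]
[  -1.3 -114.1    3.7]
```

Call:
drive_tool(targets=[[4,-20,-6,0,0],[6,-44,-10,0,0],[6,-68,-9,0,0],[4,-92,-4,0,0],[4,-92,-4,0,0]])

```text
time_s: 5.85
tool_pos: [0.406, -0.162, 0.3808]
ee_rot: [0.032, 0.999, -0.001, -0.002]
wrist_force: [-11.9, -3.5, 9.0]
finger_gap: 0.0089
grasp_force: 28.4
```

```bash
python3 arc.py 2.0 2.1 2.2 2.25
```

```text
angle 1.9276407887679206 len 0.12329667662153948 along 0.002916998875057469
t 5.85 grasp [ 405.4 -162.3  225.8] heading 86.3 yaw 0.3 F [-11.9  -3.5   9. ] gap 8.9 j [-0.65  0.21  1.63 -0.    1.31 -2.16]
[-1.6 -8.2  3. ]
[ -4.2 -19.    7.9]
[ -7.4 -29.2  13.8]
[ -9.2 -34.   17. ]
```

Call:
drive_tool(targets=[[-2,-8,3,0,0],[-4,-19,8,0,0],[-7,-29,14,0,0],[-8,-33,16,0,0],[-8,-33,16,0,0]])

```text
time_s: 6.35
tool_pos: [0.4117, -0.194, 0.3653]
ee_rot: [0.032, 0.999, -0.001, -0.003]
wrist_force: [-13.8, -4.9, 8.0]
finger_gap: 0.0086
grasp_force: 29.4
```

```bash
python3 arc.py 2.2 2.3
python3 - <<'E'
from h import *
c=r.camera("scene");x=c["pixels"][150:330,180:420,::-1]; cv2.imwrite("pics/s3.png",cv2.resize(x,None,fx=3,fy=3))
E
```

```text
angle 2.219785438540761 len 0.12319657520712325 along 0.002343704518071731
t 6.35 grasp [ 411.  -194.1  210.3] heading 86.4 yaw 0.4 F [-13.8  -4.9   8. ] gap 8.6 j [-0.7   0.25  1.61 -0.    1.28 -2.21]
[ 0.7  1.9 -1.3]
[-3.  -7.6  5.5]
```

View pics/s3.png

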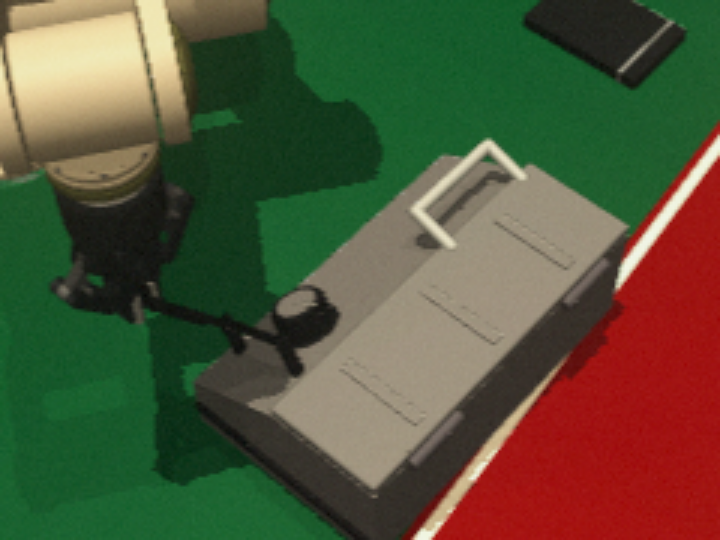

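Call:
drive_tool(targets=[[-3,-8,6,0,0],[-3,-8,6,0,0],[-3,-8,6,0,0]])

```text
time_s: 6.7
tool_pos: [0.4144, -0.1975, 0.3599]
ee_rot: [0.03, 1.0, 0.006, -0.002]
wrist_force: [-8.0, 32.5, 26.1]
finger_gap: 0.009
grasp_force: 35.1
```

```bash
python3 arc.py 2.2 2.3
```

```text
angle 2.259508338969889 len 0.11915342791814357 along 0.0024892332024113503
t 6.7 grasp [ 413.9 -195.6  204.9] heading 86.5 yaw 0.5 F [-8.  32.5 26.1] gap 9.0 j [-0.71  0.27  1.61  0.01  1.27 -2.22]
[ 2.1  5.8 -3.8]
[-1.5 -3.8  2.8]
```

Call:
drive_tool(targets=[[1,4,-3,0,0],[2,6,-4,0,26],[2,6,-4,0,26],[2,6,-10,0,26],[2,6,-55,0,26]])

```text
time_s: 7.2
tool_pos: [0.4137, -0.1957, 0.4113]
ee_rot: [0.031, 0.999, 0.003, -0.004]
wrist_force: [1.1, -0.4, -0.1]
finger_gap: 0.0258
grasp_force: 0.0
```

Call:
drive_tool(targets=[[0,30,-30,0,60],[0,80,-30,0,80],[0,130,-30,0,80],[0,130,-30,0,80]])

```text
time_s: 7.6
tool_pos: [0.4215, -0.0615, 0.4447]
ee_rot: [0.028, 1.0, 0.0, 0.001]
wrist_force: [-0.6, -0.5, -0.7]
finger_gap: 0.0802
grasp_force: 0.0
```

Run:
```python
from h import *
plan([[.47,-.08,.26]],86)
c=wlook(); cv2.imwrite("pics/w3.png",c["pixels"][...,::-1])
t=r.camera("top")
for k in ("tab_bar","tab_hinge","cap_top","lid_bar","lid_hinge"):
    for e in r.pinpoint(k,c)[:1]:
        u,v=e["location"]; print(k,round(e["confidence"],2),np.round([u,v]),np.round(wpt(c,u,v),3))
    for e in r.pinpoint(k,t)[:1]:
        u,v=e["location"]; print("  top",k,round(e["confidence"],2),np.round([u,v]),np.round(backproj(t,u,v),3))
```

```text
t 7.6 grasp [421.7 -61.5 289.7] heading 86.8 yaw 0.8 F [-0.6 -0.5 -0.7] gap 80.2 j [-0.42  0.13  1.53  0.    1.48 -1.94]
[-49.3 -15.8  29.8]
tab_bar 0.59 [115. 248.] [ 0.408 -0.189  0.214]
  top tab_bar 0.4 [413. 293.] [ 0.376 -0.116  0.553]
tab_hinge 0.69 [247. 270.] [ 0.462 -0.124  0.126]
cap_top 0.87 [297. 270.] [ 0.468 -0.082  0.117]
lid_bar 0.83 [490. 318.] [0.512 0.086 0.15 ]
  top lid_bar 0.98 [277. 246.] [0.509 0.091 0.147]
  top lid_hinge 0.82 [282. 186.] [0.653 0.08  0.132]
```

View pics/w3.png

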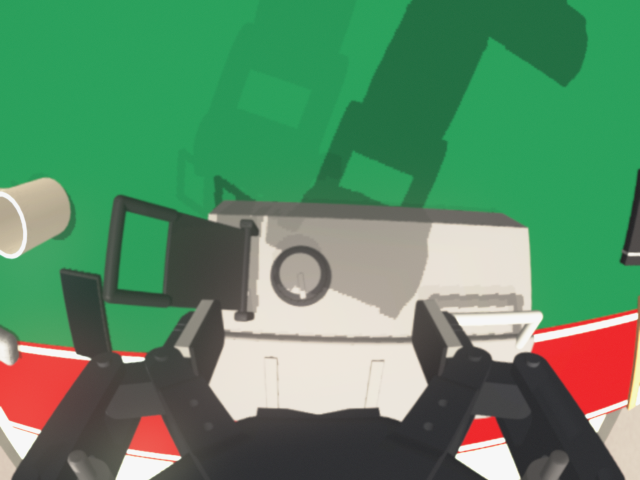

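Call:
drive_tool(targets=[[-49,-16,50,0,58],[-49,-16,90,0,58],[-49,-16,120,0,58],[-49,-16,120,0,58]])

```text
time_s: 8.6
tool_pos: [0.4695, -0.0846, 0.32]
ee_rot: [0.031, 1.0, 0.002, -0.004]
wrist_force: [-0.3, -0.7, 1.3]
finger_gap: 0.0581
grasp_force: 0.0
```

Run:
```python
from h import *
plan([[.471,-.081,.122]],86)
c=wlook(); im=c["pixels"][...,::-1].copy()
for k in ("tab_hinge","cap_top"):
    for e in r.pinpoint(k,c)[:1]:
        u,v=e["location"]; print(k,round(e["confidence"],2),np.round([u,v]),np.round(wpt(c,u,v),4))
for e in r.cut_out("cap",c)[:1]:
    m=e["mask"]; v,u=np.nonzero(m); print("cap cols",u.min(),u.max(),"rows",v.min(),v.max())
    P=np.array([wpt(c,a,b,0) for a,b in zip(u,v)]); Q=P[(P[:,2]>.09)&(P[:,2]<.14)]; print(np.round(np.percentile(Q,[1,50,99],axis=0),4))
cv2.imwrite("pics/w4.png",im)
```

```text
t 8.6 grasp [468.2 -84.1 165. ] heading 86.4 yaw 0.4 F [-0.3 -0.7  1.3] gap 58.1 j [-0.43  0.34  1.63 -0.    1.18 -1.94]
[-3.   3.1 43. ]
tab_hinge 0.61 [231. 280.] [ 0.4612 -0.1258  0.1268]
cap_top 0.73 [323. 282.] [ 0.4698 -0.081   0.1159]
cap cols 280 373 rows 240 332
[[ 0.4524 -0.1019  0.1037]
 [ 0.4718 -0.0797  0.1161]
 [ 0.4934 -0.0571  0.1263]]
```

View pics/w4.png

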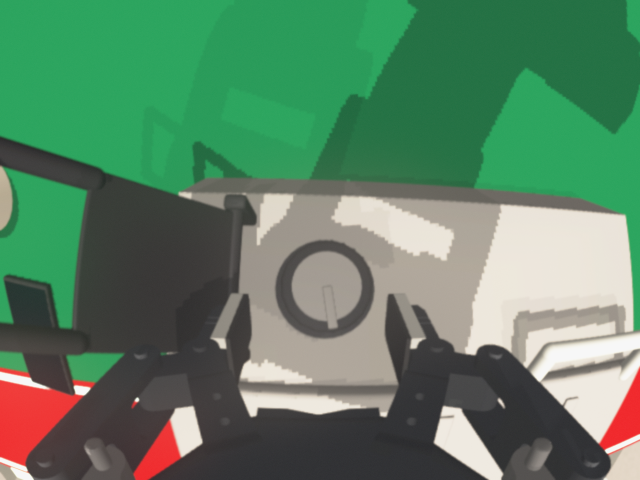

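Call:
drive_tool(targets=[[-6,4,0,8,57],[-6,4,0,16,57],[-6,4,10,18,57],[-6,4,30,18,57],[-6,4,43,18,57]])

```text
time_s: 9.3
tool_pos: [0.4761, -0.081, 0.2821]
ee_rot: [0.187, 0.982, -0.0, 0.002]
wrist_force: [-0.7, 0.2, -0.3]
finger_gap: 0.057
grasp_force: 0.0
```

Call:
drive_tool(targets=[[0,0,0,0,57],[0,0,0,0,30],[0,0,0,0,30],[0,0,0,0,30]], newtons=50)

```text
time_s: 9.7
tool_pos: [0.4763, -0.0808, 0.2829]
ee_rot: [0.187, 0.982, -0.0, 0.002]
wrist_force: [-0.3, 3.8, 5.4]
finger_gap: 0.0441
grasp_force: 50.0
```

Call:
drive_tool(targets=[[0,0,0,0,57],[0,0,0,0,57],[0,0,7,0,57],[0,0,7,0,57]])

```text
time_s: 10.1
tool_pos: [0.4759, -0.081, 0.2731]
ee_rot: [0.187, 0.982, 0.0, -0.001]
wrist_force: [-0.5, 0.0, 0.6]
finger_gap: 0.0572
grasp_force: 0.0
```

Call:
drive_tool(targets=[[0,0,0,0,30],[0,0,0,0,30],[0,0,0,0,30]])

```text
time_s: 10.4
tool_pos: [0.4761, -0.0805, 0.2741]
ee_rot: [0.187, 0.982, 0.001, 0.0]
wrist_force: [-0.5, 4.8, 6.0]
finger_gap: 0.0464
grasp_force: 50.2
```

Run:
```python
from h import *
plan([[.474,-.080,.122]],86)
c=r.camera("scene");x=c["pixels"][190:310,220:380,::-1]; cv2.imwrite("pics/s5.png",cv2.resize(x,None,fx=4,fy=4,interpolation=cv2.INTER_CUBIC))
```

```text
t 10.4 grasp [476.1 -80.4 119.1] heading 68.4 yaw -17.6 F [-0.5  4.8  6. ] gap 46.4 j [-0.41  0.41  1.68  0.    1.05 -1.61]
[ 2.1 -0.5 -2.9]
```

View pics/s5.png

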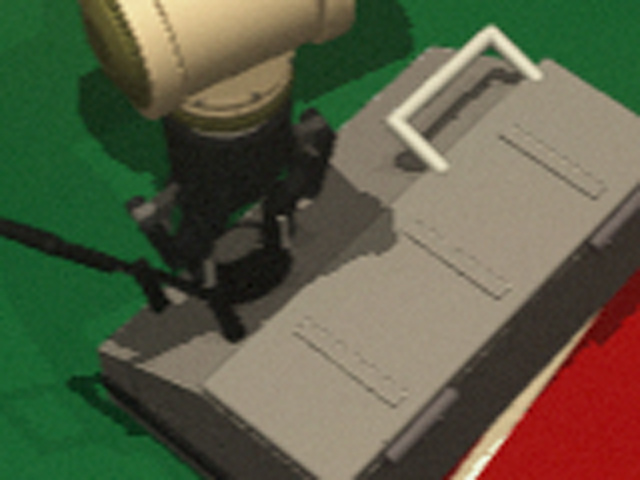

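Call:
drive_tool(targets=[[0,0,0,-8,30],[0,0,0,-16,30],[0,0,0,-24,30],[0,0,0,-32,30],[0,0,-1,-38,30]])

```text
time_s: 10.95
tool_pos: [0.4759, -0.0811, 0.275]
ee_rot: [-0.145, 0.989, -0.0, -0.0]
wrist_force: [-2.3, 0.7, 3.3]
finger_gap: 0.0458
grasp_force: 62.3
```

Run:
```python
from h import *
plan([[.474,-.080,.122]],86)
print(r.sense()["wrist_torque"])
```

```text
t 10.95 grasp [475.9 -81.2 120. ] heading 106.7 yaw 20.7 F [-2.3  0.7  3.3] gap 45.8 j [-0.41  0.41  1.68 -0.    1.05 -2.28]
[ 1.4  1.7 -2. ]
[-1.72233713  0.14918581 -1.11725702]
```

Call:
drive_tool(targets=[[0,0,0,0,57],[0,0,0,0,57],[0,0,-2,8,57],[0,0,-2,16,57],[0,0,-2,24,57]])

```text
time_s: 11.45
tool_pos: [0.4764, -0.0808, 0.2772]
ee_rot: [0.069, 0.998, 0.0, 0.001]
wrist_force: [0.1, -0.5, -0.7]
finger_gap: 0.057
grasp_force: 0.0
```

Call:
drive_tool(targets=[[0,0,0,8,57],[0,0,1,16,57],[0,0,1,16,57]])

```text
time_s: 11.75
tool_pos: [0.4761, -0.0811, 0.2756]
ee_rot: [0.205, 0.979, -0.0, -0.0]
wrist_force: [0.1, 0.5, -0.4]
finger_gap: 0.0571
grasp_force: 0.0
```

```bash
cat > capq.py <<'E'
from h import *
import sys
plan([[.474,-.080,.122]],86)
c=wlook()
e=r.pinpoint("cap_top",c); q=wproj(c,[.4715,-.080,.116]); 
print([ (np.round(x["location"]),round(x["confidence"],2)) for x in e[:1]],q)
if len(sys.argv)>1:
    u,v=np.round(q).astype(int); x=c["pixels"][max(0,v-100):v+100,max(0,u-130):u+130,::-1]; cv2.imwrite(sys.argv[1],cv2.resize(x,None,fx=2.5,fy=2.5))
E
python3 capq.py pics/w6.png
```

```text
t 11.75 grasp [476.  -81.2 120.6] heading 66.4 yaw -19.6 F [ 0.1  0.5 -0.4] gap 57.1 j [-0.41  0.41  1.68 -0.    1.05 -1.57]
[ 2.3  0.2 -1.4]
[(array([316., 311.]), 0.9)] [315.36278441 314.4115739 ]
```

View pics/w6.png

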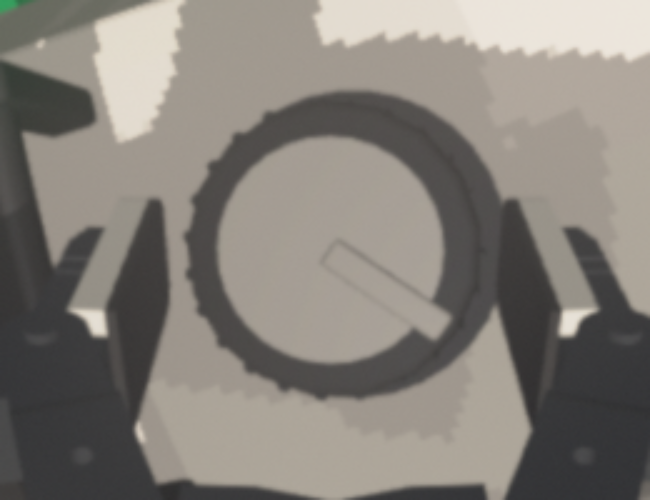

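Call:
drive_tool(targets=[[0,0,0,0,30],[0,0,0,0,30],[0,0,0,0,30],[0,0,0,-8,30],[0,0,0,-16,30]], newtons=75)

```text
time_s: 12.35
tool_pos: [0.4758, -0.0812, 0.2769]
ee_rot: [0.063, 0.998, -0.001, -0.0]
wrist_force: [-16.4, 8.6, 31.8]
finger_gap: 0.0452
grasp_force: 71.8
```

Call:
drive_tool(targets=[[0,0,0,-8,30],[0,0,-1,-16,30],[0,0,-1,-24,30],[0,0,-1,-24,57],[0,0,-1,-24,57]])

```text
time_s: 12.85
tool_pos: [0.4759, -0.0807, 0.2767]
ee_rot: [-0.143, 0.99, 0.0, -0.0]
wrist_force: [-0.7, 4.6, 1.2]
finger_gap: 0.057
grasp_force: 0.0
```

Call:
drive_tool(targets=[[0,0,-1,8,57],[0,0,-1,16,57],[0,0,-1,24,57],[0,0,-1,32,57],[0,0,0,40,57]])

```text
time_s: 13.35
tool_pos: [0.4762, -0.0812, 0.277]
ee_rot: [0.207, 0.978, -0.0, 0.0]
wrist_force: [-0.4, 0.1, -0.1]
finger_gap: 0.0568
grasp_force: 0.0
```

```bash
cat >> capq.py <<'E'
# pointer: rotate face about cap axis: rectify face plane, look for line
B=Ro.from_euler('z',-.07).as_matrix(); C=np.array([.4715,-.080,.116]); e1=B@U; e2=B@Y
w=np.zeros((240,240,2),np.float32)
for i in range(240):
    for j in range(240): w[i,j]=wproj(c,C+e1*(120-i)*.00025+e2*(120-j)*.00025)
x=cv2.remap(c["pixels"],w,None,cv2.INTER_LINEAR)[...,::-1]
g=cv2.cvtColor(x,cv2.COLOR_BGR2GRAY).astype(float)
# dark ring is dark except where pointer crosses it
A=np.radians(np.arange(-180,180,3)); S=[]
for a in A:
    v=[g[int(round(120-np.cos(a)*q)),int(round(120-np.sin(a)*q))] for q in range(76,88)]; S.append(np.mean(v))
print("ring brightest angle deg",[int(k) for k in np.degrees(A)[np.argsort(S)[::-1][:8]]],np.round(np.sort(S)[::-1][:8]),np.median(S))
cv2.imwrite("pics/rect.png",cv2.resize(x,None,fx=2,fy=2))
E
python3 capq.py
```

```text
t 13.35 grasp [476.3 -81.4 122. ] heading 66.1 yaw -19.9 F [-0.4  0.1 -0.1] gap 56.8 j [-0.41  0.41  1.68 -0.    1.06 -1.57]
[2.7 0.3 0. ]
[(array([315., 306.]), 0.63)] [315.46967291 311.92218033]
ring brightest angle deg [69, 72, 75, 78, 66, 81, 126, 108] [163. 161. 159. 141. 139.  86.  83.  82.] 79.45833333333334
```

View pics/rect.png

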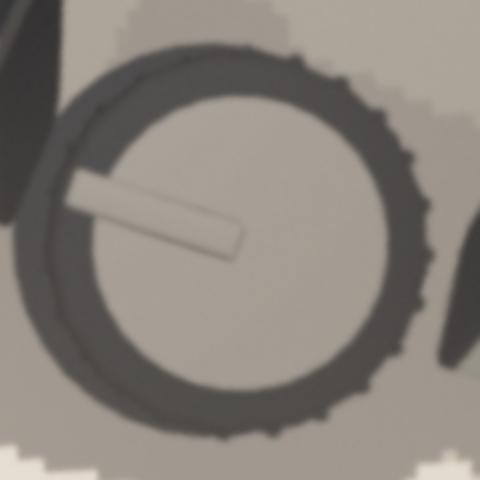

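Call:
drive_tool(targets=[[0,0,0,0,30],[0,0,0,0,30],[0,0,0,0,30],[0,0,0,-8,30],[0,0,-1,-16,30]])

```text
time_s: 13.95
tool_pos: [0.4756, -0.0811, 0.2786]
ee_rot: [0.062, 0.998, -0.001, -0.001]
wrist_force: [-8.7, -1.0, 18.7]
finger_gap: 0.0451
grasp_force: 72.7
```

Call:
drive_tool(targets=[[0,0,0,-8,30],[0,0,-1,-16,30],[0,0,-1,-24,30],[0,0,-1,-24,57],[0,0,-1,-24,57]])

```text
time_s: 14.45
tool_pos: [0.4761, -0.081, 0.2788]
ee_rot: [-0.144, 0.99, -0.0, 0.0]
wrist_force: [-0.1, 1.0, 0.3]
finger_gap: 0.0569
grasp_force: 0.0
```

Call:
drive_tool(targets=[[0,0,0,8,57],[0,0,0,16,57],[0,0,0,24,57],[0,0,0,32,57],[0,0,0,40,57]])

```text
time_s: 14.95
tool_pos: [0.4762, -0.0812, 0.279]
ee_rot: [0.206, 0.978, -0.0, 0.0]
wrist_force: [-0.6, -0.1, -0.2]
finger_gap: 0.057
grasp_force: 0.0
```

```bash
python3 capq.py
```

```text
t 14.95 grasp [476.3 -81.3 124. ] heading 66.2 yaw -19.8 F [-0.6 -0.1 -0.2] gap 57.0 j [-0.41  0.41  1.67 -0.    1.06 -1.57]
[2.6 0.3 2. ]
[(array([316., 307.]), 0.8)] [315.45161078 309.71616355]
ring brightest angle deg [102, 105, 108, 111, 99, 114, -156, 162] [162. 160. 158. 149. 131.  94.  84.  84.] 80.20833333333334
```

Now ≈106° (1.85 rad), about 35° per stroke. Two more strokes.

Call:
drive_tool(targets=[[0,0,0,0,30],[0,0,0,0,30],[0,0,0,0,30],[0,0,0,-8,30],[0,0,0,-16,30]])

```text
time_s: 15.55
tool_pos: [0.4758, -0.0813, 0.2799]
ee_rot: [0.062, 0.998, -0.001, -0.0]
wrist_force: [-17.3, 8.1, 30.5]
finger_gap: 0.0455
grasp_force: 72.2
```

Call:
drive_tool(targets=[[0,0,0,-8,30],[0,0,-1,-16,30],[0,0,-1,-24,30],[0,0,-1,-24,57],[0,0,-1,-24,57]])

```text
time_s: 16.05
tool_pos: [0.4761, -0.081, 0.2799]
ee_rot: [-0.144, 0.99, -0.0, 0.0]
wrist_force: [-0.2, -0.1, 0.4]
finger_gap: 0.0572
grasp_force: 0.0
```

Call:
drive_tool(targets=[[0,0,0,8,57],[0,0,0,16,57],[0,0,0,24,57],[0,0,0,32,57],[0,0,0,40,57]])

```text
time_s: 16.55
tool_pos: [0.4762, -0.0813, 0.2799]
ee_rot: [0.206, 0.979, -0.0, 0.0]
wrist_force: [0.0, 0.2, -0.3]
finger_gap: 0.0569
grasp_force: 0.0
```

Call:
drive_tool(targets=[[0,0,0,0,30],[0,0,0,0,30],[0,0,0,0,30],[0,0,0,-8,30],[0,0,0,-16,30]])

```text
time_s: 17.05
tool_pos: [0.4757, -0.0812, 0.281]
ee_rot: [0.061, 0.998, -0.001, -0.0]
wrist_force: [-13.4, 1.4, 32.0]
finger_gap: 0.0453
grasp_force: 71.7
```

Call:
drive_tool(targets=[[0,0,0,-8,30],[0,0,-1,-16,30],[0,0,-1,-24,30],[0,0,-1,-24,57],[0,0,-1,-24,57]])

```text
time_s: 17.55
tool_pos: [0.4761, -0.081, 0.281]
ee_rot: [-0.145, 0.989, -0.0, 0.0]
wrist_force: [-0.5, -0.0, -0.2]
finger_gap: 0.057
grasp_force: 0.0
```

Call:
drive_tool(targets=[[0,0,0,8,57],[0,0,0,16,57],[0,0,0,24,57],[0,0,0,32,57],[0,0,0,40,57]])

```text
time_s: 18.05
tool_pos: [0.4762, -0.0813, 0.2807]
ee_rot: [0.206, 0.979, -0.0, 0.0]
wrist_force: [0.7, -0.3, -0.3]
finger_gap: 0.0572
grasp_force: 0.0
```

```bash
python3 capq.py
```

```text
t 18.05 grasp [476.3 -81.3 125.7] heading 66.2 yaw -19.8 F [ 0.7 -0.3 -0.3] gap 57.2 j [-0.41  0.4   1.67 -0.    1.07 -1.57]
[2.6 0.3 3.7]
[(array([314., 306.]), 0.89)] [315.52548393 307.64705782]
ring brightest angle deg [165, 168, 171, 174, 162, 177, -126, -138] [157. 156. 156. 149. 135.  99.  98.  97.] 83.125
```

Call:
drive_tool(targets=[[0,0,0,0,30],[0,0,0,0,30],[0,0,0,0,30],[0,0,0,-8,30],[0,0,0,-16,30]], newtons=50)

```text
time_s: 18.65
tool_pos: [0.477, -0.0809, 0.2813]
ee_rot: [0.062, 0.998, 0.001, 0.002]
wrist_force: [6.4, 3.2, 0.6]
finger_gap: 0.0459
grasp_force: 54.2
```

Call:
drive_tool(targets=[[0,0,0,0,30],[0,0,0,0,57],[0,0,0,0,57],[0,0,-30,0,57],[0,0,-60,0,57]])

```text
time_s: 19.15
tool_pos: [0.4759, -0.0811, 0.341]
ee_rot: [0.065, 0.998, 0.0, -0.001]
wrist_force: [0.6, 0.2, -0.0]
finger_gap: 0.0569
grasp_force: 0.0
```

```bash
python3 capq.py
python3 - <<'E'
from h import *
t=r.camera("top")
for k in ("lid_bar","lid_hinge"):
    e=r.pinpoint(k,t)
    if e: print(k,round(e[0]["confidence"],2),np.round(backproj(t,*e[0]["location"]),3))
plan([[.510,.088,.20]],-4)
E
```

```text
t 19.15 grasp [475.5 -81.  186. ] heading 82.6 yaw -3.4 F [ 0.6  0.2 -0. ] gap 56.9 j [-0.41  0.33  1.58 -0.    1.23 -1.86]
[ 1.5  0.7 64. ]
[(array([318., 253.]), 0.69)] [318.21834015 257.25040704]
ring brightest angle deg [165, 168, 171, 174, 162, 177, 156, 153] [166. 153. 151. 146. 128. 112. 104. 102.] 86.54166666666666
lid_bar 0.91 [0.515 0.096 0.151]
lid_hinge 0.89 [0.657 0.077 0.131]
t 19.4 grasp [475.6 -80.9 185.2] heading 82.5 yaw 86.5 F [-0.6  0.2  0.1] gap 57.2 j [-0.41  0.33  1.59 -0.    1.23 -1.85]
[-12.  171.9 -14.8]
```

Call:
drive_tool(targets=[[-12,40,-30,8,40],[-12,90,-30,16,40],[-12,130,-30,24,40],[-12,170,-30,32,40],[-12,170,-30,40,40]])

```text
time_s: 19.9
tool_pos: [0.5102, 0.0894, 0.3694]
ee_rot: [0.398, 0.918, -0.0, -0.001]
wrist_force: [0.4, -0.8, 0.3]
finger_gap: 0.0403
grasp_force: 0.0
```

Call:
drive_tool(targets=[[0,0,0,8,30],[0,0,0,16,30],[0,0,0,24,30],[0,0,0,32,30],[0,0,0,40,30]])

```text
time_s: 20.4
tool_pos: [0.5103, 0.0859, 0.3694]
ee_rot: [0.689, 0.725, -0.001, -0.001]
wrist_force: [-0.8, 0.2, 0.9]
finger_gap: 0.0302
grasp_force: 0.0
```

Call:
drive_tool(targets=[[0,0,0,6,30],[0,0,0,6,30]])

```text
time_s: 20.6
tool_pos: [0.5103, 0.0859, 0.3695]
ee_rot: [0.724, 0.689, -0.001, -0.001]
wrist_force: [-0.2, 0.9, -0.8]
finger_gap: 0.0299
grasp_force: 0.0
```

Run:
```python
from h import *
plan([[.511,.089,.150]],-4)
c=wlook()
for k in ("lid_bar","lid_hinge","cap_top","tab_bar"):
    for e in r.pinpoint(k,c)[:1]:
        u,v=e["location"]; print(k,round(e["confidence"],2),np.round([u,v]),np.round(wpt(c,u,v),4))
for e in r.cut_out("lid_bar",c)[:1]:
    pass
# raw: bar points by height in an area clear of fingers
P=[]
for v in range(100,470,2):
    for u in range(40,600,2):
        z=c["range_z"][v,u]
        if z>0:
            p=wpt(c,u,v,0,z)
            if .143<p[2]<.156 and .02<p[1]<.16 and .47<p[0]<.545: P.append(p)
P=np.array(P); print(len(P))
for a in np.arange(.03,.15,.01):
    q=P[abs(P[:,1]-a)<.005]
    if len(q): print(round(a,3),len(q),np.round([q[:,0].min(),np.median(q[:,0]),q[:,0].max(),q[:,2].max()],4))
```

```text
t 20.6 grasp [509.9  85.9 214.5] heading -2.8 yaw 1.2 F [-0.2  0.9 -0.8] gap 29.9 j [-0.06  0.35  1.45 -0.    1.34 -0.01]
[ 3.2  1.1 64.5]
lid_bar 0.55 [327. 255.] [0.5151 0.0941 0.1519]
lid_hinge 0.84 [531. 249.] [0.6506 0.0828 0.1327]
1199
0.04 93 [0.5053 0.5172 0.5284 0.1512]
0.05 87 [0.5055 0.5128 0.5248 0.1516]
0.06 77 [0.5072 0.5122 0.518  0.1519]
0.07 85 [0.5076 0.5135 0.5195 0.1517]
0.08 84 [0.5082 0.5141 0.5198 0.1522]
0.09 92 [0.5098 0.5154 0.5212 0.1519]
0.1 97 [0.5103 0.5158 0.5215 0.1521]
0.11 100 [0.5119 0.5173 0.523  0.152 ]
0.12 111 [0.5124 0.518  0.5244 0.152 ]
0.13 109 [0.5129 0.5192 0.5259 0.1518]
0.14 220 [0.5144 0.5265 0.5433 0.1523]
```

Call:
drive_tool(targets=[[5,5,0,3,29],[5,5,30,3,29],[5,5,62,3,29],[5,5,64,3,29],[5,5,65,3,29]])

```text
time_s: 21.4
tool_pos: [0.5158, 0.0907, 0.3062]
ee_rot: [0.742, 0.67, -0.0, -0.0]
wrist_force: [0.9, -0.4, 0.6]
finger_gap: 0.029
grasp_force: 0.0
```

Call:
drive_tool(targets=[[0,0,0,0,29],[0,0,0,0,0],[0,0,0,0,0],[0,0,0,0,0]], newtons=30)

```text
time_s: 21.8
tool_pos: [0.5154, 0.0908, 0.3071]
ee_rot: [0.742, 0.67, 0.001, 0.001]
wrist_force: [-3.1, -0.2, 5.6]
finger_gap: 0.0108
grasp_force: 29.3
```

```bash
cat > lid.py <<'E'
from h import *
import sys
# usage: lid.py hx hy hz r? ; arc of bar from angle a0
Rz=Ro.from_euler('z',-.098).as_matrix(); v0=np.array([-.145,0,.025])
off=float(sys.argv[1]); a0=float(sys.argv[2]); A=[float(x) for x in sys.argv[3:]]
s=r.sense(); R=Ro.from_quat(s["ee_rot"]).as_matrix(); g=s["tool_pos"]+.155*R[:,2]
f=lambda a:Rz@(Ro.from_euler('y',a).as_matrix()@v0)
B0=np.array([.515,.091,.1455])-f(0)
d=Rz.T@(g-[0,0,off]-B0); print("hinge",np.round(B0,4),"bar angle now",np.arctan2(d[2],-d[0])-np.arctan2(.025,.145),"len",np.hypot(d[0],d[2]))
plan([B0+f(a)+[0,0,off] for a in A],-5.6)
E
python3 lid.py .0045 0 .1 .2 .35 .5 .65 .8 .95 1.1 1.25 1.4 1.55 1.65
```

```text
hinge [0.6593 0.0768 0.1205] bar angle now 0.015064799555094432 len 0.1468215470260422
t 21.8 grasp [515.7  90.7 152.1] heading -5.8 yaw -0.2 F [-3.1 -0.2  5.6] gap 10.8 j [-0.05  0.43  1.53 -0.    1.18  0.05]
[  0.2   2.5 -12.2]
[  0.2   7.2 -26.2]
[  0.2  16.7 -46.1]
[  0.3  29.1 -64.3]
[  0.3  44.1 -80.5]
[  0.4  61.3 -94.2]
[   0.4   80.4 -105.2]
[   0.5  101.  -113.3]
[   0.6  122.5 -118.2]
[   0.7  144.5 -119.8]
[   0.7  166.5 -118.1]
[   0.8  180.9 -115.2]
```

Call:
drive_tool(targets=[[0,3,-14,0,0],[0,7,-28,0,0],[0,13,-42,0,0],[0,20,-54,0,0],[0,29,-66,0,0]])

```text
time_s: 22.3
tool_pos: [0.5434, 0.0881, 0.3725]
ee_rot: [0.742, 0.67, -0.002, -0.002]
wrist_force: [-9.5, 1.4, 2.9]
finger_gap: 0.0103
grasp_force: 29.5
```

```bash
python3 lid.py .0066 0 .6 .7 .8 .9 1.0 1.1 1.2 1.3 1.4 1.5 1.6 1.65
```

```text
hinge [0.6593 0.0768 0.1205] bar angle now 0.4859407377500772 len 0.14803917876676878
t 22.3 grasp [542.6  88.2 217.5] heading -5.8 yaw -0.2 F [-9.5  1.4  2.9] gap 10.3 j [-0.05  0.41  1.35  0.    1.39  0.05]
[  0.2  11.6 -12.2]
[  0.2  22.3 -22.3]
[  0.2  34.  -31.2]
[  0.3  46.5 -39. ]
[  0.3  59.7 -45.5]
[  0.4  73.5 -50.6]
[  0.4  87.7 -54.3]
[  0.4 102.3 -56.6]
[  0.5 116.9 -57.4]
[  0.5 131.6 -56.7]
[  0.6 146.2 -54.6]
[  0.6 153.4 -53. ]
```

Call:
drive_tool(targets=[[0,12,-12,0,0],[0,22,-22,0,0],[0,34,-31,0,0],[0,46,-39,0,0],[0,60,-45,0,0]], newtons=35)

```text
time_s: 22.8
tool_pos: [0.6032, 0.0822, 0.4201]
ee_rot: [0.742, 0.671, 0.0, 0.0]
wrist_force: [-8.6, 3.7, 12.4]
finger_gap: 0.0106
grasp_force: 36.5
```

```bash
python3 lid.py .0066 0 1.1 1.2 1.3 1.4 1.5 1.6 1.65 1.7
```

```text
hinge [0.6593 0.0768 0.1205] bar angle now 1.0127541687429376 len 0.14901491470001874
t 22.8 grasp [603.3  82.2 265.1] heading -5.8 yaw -0.2 F [-8.6  3.7 12.4] gap 10.6 j [-0.06  0.48  1.09  0.    1.57  0.04]
[ 0.1 12.8 -2.6]
[ 0.2 27.  -6.2]
[ 0.2 41.6 -8.4]
[ 0.2 56.3 -9.1]
[ 0.3 71.  -8.4]
[ 0.3 85.5 -6.2]
[ 0.3 92.7 -4.5]
[ 0.4 99.8 -2.5]
```

Call:
drive_tool(targets=[[0,13,-3,0,0],[0,27,-6,0,0],[0,41,-8,0,0],[0,56,-9,0,0],[0,71,-8,0,0]])

```text
time_s: 23.3
tool_pos: [0.6746, 0.075, 0.428]
ee_rot: [0.742, 0.671, 0.002, 0.001]
wrist_force: [-1.4, 2.8, 9.3]
finger_gap: 0.0106
grasp_force: 38.4
```

```bash
python3 lid.py .0066 0 1.55 1.6 1.65 1.7
```

```text
hinge [0.6593 0.0768 0.1205] bar angle now 1.5102134274424082 len 0.14675771181022965
t 23.3 grasp [675.4  75.2 273. ] heading -5.8 yaw -0.2 F [-1.4  2.8  9.3] gap 10.6 j [-0.06  0.61  0.84  0.    1.69  0.04]
[0.1 5.8 0.4]
[ 0.1 13.1  1.7]
[ 0.1 20.2  3.4]
[ 0.1 27.3  5.4]
```

Call:
drive_tool(targets=[[0,6,0,0,0],[0,13,2,0,0],[0,19,3,0,0],[0,22,4,0,0],[0,22,4,0,0]])

```text
time_s: 23.8
tool_pos: [0.696, 0.073, 0.4232]
ee_rot: [0.742, 0.671, 0.001, 0.0]
wrist_force: [-4.5, 3.8, 7.8]
finger_gap: 0.0101
grasp_force: 39.1
```

```bash
python3 lid.py .0066 0 1.65 1.7
```

```text
hinge [0.6593 0.0768 0.1205] bar angle now 1.6573193154656938 len 0.1459143055414298
t 23.8 grasp [696.2  73.2 268.2] heading -5.8 yaw -0.2 F [-4.5  3.8  7.8] gap 10.1 j [-0.06  0.66  0.76  0.    1.72  0.04]
[ 0.  -0.7 -1.5]
[0.  6.3 0.6]
```

Call:
drive_tool(targets=[[0,3,1,0,0],[0,6,2,0,0],[0,6,2,0,0]])

```text
time_s: 24.1
tool_pos: [0.6988, 0.073, 0.423]
ee_rot: [0.741, 0.671, -0.004, -0.004]
wrist_force: [-40.3, 2.7, 21.7]
finger_gap: 0.0108
grasp_force: 41.1
```

Call:
drive_tool(targets=[[0,-3,-1,0,0],[0,-3,-1,0,12],[0,-3,-1,0,28],[0,-3,-1,0,28],[0,-3,-1,0,28]])

```text
time_s: 24.6
tool_pos: [0.6997, 0.0718, 0.4198]
ee_rot: [0.742, 0.67, 0.0, 0.0]
wrist_force: [-0.1, 0.0, -0.4]
finger_gap: 0.0279
grasp_force: 0.0
```

Call:
drive_tool(targets=[[0,0,-10,0,28],[0,0,-30,0,28],[0,0,-50,0,28],[0,-50,-50,0,28],[0,-100,-50,0,28]])

```text
time_s: 25.1
tool_pos: [0.5999, 0.0818, 0.4697]
ee_rot: [0.742, 0.67, 0.001, 0.0]
wrist_force: [0.3, -0.0, 0.7]
finger_gap: 0.028
grasp_force: 0.0
```

Call:
drive_tool(targets=[[0,-50,0,0,28],[0,-100,0,0,28],[0,-150,0,0,28],[0,-150,0,0,28]])

```text
time_s: 25.5
tool_pos: [0.4459, 0.0982, 0.4709]
ee_rot: [0.742, 0.671, -0.0, -0.0]
wrist_force: [0.2, 0.2, 0.3]
finger_gap: 0.0278
grasp_force: 0.0
```

Run:
```python
from h import *
plan([],-5)
for n in ("top","scene","wrist"):
    c=wlook() if n=="wrist" else r.camera(n)
    for k in ("lid_bar","tab_bar","tab_hinge","cap_top","notebook","phone","mug"):
        e=r.pinpoint(k,c)
        if e:
            u,v=e[0]["location"]; print(n,k,round(e[0]["confidence"],2),np.round(wpt(c,u,v) if n=="wrist" else backproj(c,u,v),3))
```

```text
t 25.5 grasp [445.8  98.2 315.9] heading -5.8 yaw -0.8 F [0.2 0.2 0.3] gap 27.8 j [-0.04  0.17  1.4   0.    1.57  0.06]
top lid_bar 0.9 [0.69  0.078 0.266]
top tab_bar 0.96 [ 0.4   -0.2    0.208]
top tab_hinge 0.84 [ 0.463 -0.126  0.126]
top cap_top 0.91 [ 0.472 -0.085  0.126]
top notebook 0.69 [0.469 0.458 0.016]
top phone 0.81 [ 0.576 -0.419  0.011]
top mug 0.93 [ 0.41  -0.435  0.007]
scene lid_bar 0.98 [0.7   0.066 0.267]
scene tab_bar 0.5 [ 0.405 -0.194  0.212]
scene tab_hinge 0.95 [ 0.447 -0.12   0.078]
scene cap_top 0.66 [ 0.473 -0.081  0.126]
scene notebook 0.55 [0.481 0.439 0.016]
scene phone 0.97 [ 0.578 -0.422  0.011]
scene mug 0.67 [ 0.451 -0.446  0.075]
wrist tab_hinge 0.92 [ 0.462 -0.124  0.128]
wrist cap_top 0.76 [ 0.464 -0.077  0.123]
```

```bash
python3 -c "
from workcell import r
print(r.finish_job())"
```

```text
the job is handed in; nothing more can be done
None
```

I opened the case and handed the job in at about 26 s: tab folded over to its stop, cap unscrewed to its stop, lid resting open on its stop. The notebook, phone and mug were undisturbed as far as the cameras show. The hand-in gave no pass/fail verdict.

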